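# Shake the tokens out of the honesty box into the cash box and shut it

## Robot

A 7-joint arm with a two-finger parallel gripper is mounted at the origin on the work surface. World frame = base frame: x ahead of the robot, y to its left, z up, the work surface at z = 0. Lengths are in m, angles in rad, forces in N, time in s.
With the tool pointing down it reaches from about 0.425 to 0.95 m from the base axis. Payload 4.7 kg.
Tool frame: the origin (TCP) lies at the very end of the fingers, on their centre line; the grasp point (between the pads) lies 19 mm behind it; z points along the fingers, y is the line along which they close (so a half turn about z gives the same grasp; the last joint's range is limited). The gripper opens to 87 mm and grips with 3 to 60 N. Pads are 19 mm wide; open, the fingers measure 117 mm over their backs; the gripper's body (75 mm by 190 mm) begins 51 mm behind the grasp point.
Start: joints at [1.267, 0.469, -0.049, 1.532, 0.024, 1.141, -0.082], TCP at [0.183, -0.65, 0.223] pointing down, gripper open.
Joint ranges: [-2.59, 2.59], [-0.33, 1.99], [-1.39, 1.29], [0.1, 2.45], [-1.04, 4.18], [0.21, 1.99], [-2.66, 2.66]. Speed limits (rad/s): [2.57, 2.57, 3.14, 3.14, 3.14, 3.14, 3.14].

## Interface

Orientations are given as a unit quaternion [w, x, y, z].
In Python, from plant import robot gives the robot as it stands.
- The arm moves only by the tool play_rows, never from a script. Its argument "targets" is one flat list of numbers, 7 for each row, row after row: the turn, a rotation vector about the tool's x, y, z in degrees, then the shift along the tool's x, y, z in cm, then the closure, from 0 (fully open) to 1 (shut). A call has 1 to 12 rows; each row is the pose to reach, as a shift and turn from the pose commanded when the call began, along the tool's axes at that moment; what a row does not reach only later rows make up. A row lasts 1/10 s, in which the tool goes at most 50 mm and 8.59 degrees, less where a joint would pass 70% of its speed; a pose out of reach is approached as far as the arm can. A call with a gripper value outside its range is refused whole. The fingers move at their own pace and stop on an object; the grip force is fixed at half the most. Time passes only in rows, so rows that repeat a pose let the fingers close. It gives the time, the measured TCP pose, the force, the opening and the grip force at its end, in the units of the state.
- robot.get_obs(): the state, without advancing time (a new reading comes with each control period).
- robot.read_camera(name): name is "scene" or "side" or "wrist"; returns the picture (400x640x3 uint8, red, green, blue); there is no depth.
- robot.calibration(name): a dict with "fx", "fy", "cx", "cy" (pixels), "view" (4x4, takes a point from world to camera coordinates); the wrist camera has in their place "hand_eye" (4x4, takes a point from camera to tool coordinates, whose origin is the TCP and whose axes are the flange's). Camera axes: x right, y down, z forward; pixel columns grow to the right and rows downward; lengths in m; the calibration is good to about 2 mm. A picture is of the moment at which its call begins: read the wrist's pose just before it. calibration takes no time and is no camera call.
- robot.job_done(): hands the job in; it is judged then, once.
The state is a dict: "time_s": time; "qpos": joint angles; "qd": joint speeds; "effort": joint torques, N m; "tcp_pos": TCP position; "orientation": TCP orientation; "ft_force": force on the tool from outside, world axes, zero at the start; "wrist_torque": the same for the moment, N m; "width": finger opening in m; "finger_force": force on a finger pad.
Only numpy, scipy, OpenCV 4.12 (cv2) and the standard library are available. Lean on these libraries where they do the work, as an engineer would, in place of code of your own. Each camera call takes 0.05 s, during which the arm holds its last target. There are 200 camera calls.

## Task

Two brass tokens are left in the plywood honesty box on the newspaper and its key is not here: pick the honesty box up, turn its slot end down over the open cash box and shake it from side to side until both tokens have dropped through the slot into the cash box's tray. Lay the honesty box flat on its back on the newspaper again, and close the lid of the cash box fully. Leave the tangerines, calculator, marker, mug and bottle where they are.

Things in the scene. Friction and masses are not known exactly. Their poses are not given: they have to be found in the camera images.
- honesty_box_center (a point): Centre of the loose honesty box, a slim closed plywood coin box, 0.14 kg, 110 (its x) x 64 (its y) x 30 mm thick (its z), walls 4 mm. It starts flat on its back on the newspaper (z up, this point 15 mm above the paper); grip it across the 64 mm, best near the middle. Its only opening is the slot in its -x end, which starts turned roughly to the robot; a round lock sits beside the slot.
- honesty_box_slot (a point): Middle of the slot, on the outer face of the -x end: 55 mm from the box's centre along -x, 14.5 mm to the -y side, 7 mm nearer the back. The slot is 25 mm long (along y), 8 mm high, level inside with the back board. The tokens drop out one by one when this end points steeply down (75 to 85 degrees) and the box is rocked 20 degrees or more, or shaken, to and fro along its y.
- token_a_center (a point): Centre of one of two like brass tokens, plain discs 22 mm in diameter and 4 mm thick (z is the disc's axis), 13 g. At the start both are hidden in the honesty box, flat on the back board on its +y side, out of line with the slot: merely tipping the box leaves them caught behind the end panel. Carried with the slot end less than 30 degrees down, they stay inside.
- token_b_center (a point): Centre of the other brass token, the same in size and look, which starts farther from the slot end.
- cash_tray (a point): Centre of the coin tray's floor in the cash box, a dark steel box fixed to the stall, 150 deep (x) x 200 mm wide (y), its rim 49 mm above this point and 58 mm above the stall, its lid hinged along the far (+x) rim. The floor is 144 x 194 mm; three dividers along x, 22 mm high, make four compartments; two low stacks of small steel coins stand in the +y one. Axes are the box's, z up.
- cash_lid_hinge (a point): Middle of the lid's hinge line, on the far (+x) rim of the cash box, 75 mm from its centre and 58 mm above the stall. The hinge runs along the box's y; this point turns with the lid.
- cash_lid_edge (a point): Middle of the lid's free edge at its outer face: 152 mm from the hinge and 22 mm to the outer side of the hinge plane. The lid is a shallow steel pan 204 mm wide with 19 mm skirts that point down when shut and 3 mm sheet; a thin bail handle lies flat on its outer face.
- cash_lid (a joint): Lid angle in rad: 0 fully shut, 1.57 standing upright, 1.9 the stop. It starts standing open. The hinge is stiff (0.3 N m friction, 2 to 4 N at the free edge), so the lid stays where it is left and must be pushed all the way down; the shut lid's top is 80 mm above the stall.
- newspaper: Folded newspaper fixed flat on the stall, 220 (x) x 300 mm (y), 2 mm thick; origin at the centre of its underside. A calculator and a marker pen lie on its +y half, the honesty box on its -y half.
- calculator: Black pocket calculator, 100 x 60 x 12 mm, origin under its centre. Leave it alone.
- marker: Marker pen lying along its y, 120 mm long and 16 mm thick, origin under its centre. Leave it alone.
- tangerine_a: Tangerine, 58 mm across and 48 mm high, origin at its underside. Leave it alone.
- tangerine_b: Tangerine, 62 mm across and 52 mm high, origin at its underside. Leave it alone.
- tea_mug: White mug, 76 mm across and 85 mm high, origin under its centre. Leave it alone.
- water_bottle: Clear bottle, 64 mm across and 190 mm high, origin under its centre. Leave it alone.
Things that resemble listed ones, but are neither listed nor needed, are in the scene too. What is meant by the part that bears honesty_box_center is not black or orange, and is the larger of those in its own colour.

How it is judged:
On the way:
1. both tokens lie in the cash box's tray while its lid is open (x of token_a_center in the frame of cash_tray between -0.0745 and 0.0745 m and x of token_b_center in the frame of cash_tray between -0.0745 and 0.0745 m and y of token_a_center in the frame of cash_tray between -0.0995 and 0.0995 m and y of token_b_center in the frame of cash_tray between -0.0995 and 0.0995 m and z of each of token_a_center, token_b_center in the frame of cash_tray below 0.04 m and value of joint cash_lid above 0.5 rad and distance between each of token_a_center, token_b_center and honesty_box_center above 0.06 m), for 0.2 s.
At the end, for the whole second after the job is handed in: Both tokens are in the cash box's tray, the lid is shut (within 0.06 rad), and the honesty box lies still, flat on its back (within 0.12 rad), with its centre over the newspaper (x of token_a_center in the frame of cash_tray between -0.0745 and 0.0745 m and x of token_b_center in the frame of cash_tray between -0.0745 and 0.0745 m and y of token_a_center in the frame of cash_tray between -0.0995 and 0.0995 m and y of token_b_center in the frame of cash_tray between -0.0995 and 0.0995 m and z of each of token_a_center, token_b_center in the frame of cash_tray below 0.04 m and value of joint cash_lid below 0.06 rad and angle between honesty_box_center's own z axis and vertical below 0.12 rad and height (world z) of honesty_box_center below 0.024 m and x of honesty_box_center in the frame of newspaper between -0.11 and 0.11 m and y of honesty_box_center in the frame of newspaper between -0.15 and 0.15 m and linear speed of honesty_box below 0.02 m/s); the robot touches nothing.
It fails at once if a tangerine, the calculator, the marker, the mug or the bottle is moved more than 30 mm (distance of any of calculator, marker, tangerine_a, tangerine_b, tea_mug, water_bottle from where it was at the start of the episode above 0.03 m).
It also fails if it takes over 72 s, if anything falls off the work surface, if the arm or the gripper's body presses on something with over 40 N, if the wrist force passes 120 N, or if a joint passes its speed limit or range.

## Working session

There is one attempt and no reset: what is moved stays moved. The work goes in short steps, Python scripts to look and compute and a tool call to move; the robot and the scene stay as the last step left them, time stands still between calls to the robot, and variables do not carry over. Pictures are saved under pics/ and viewed, at most 10 in all, crops included, and the job is handed in when it is done.

Besides the shell and the picture viewer there is one more tool, called after "Request:" by a JSON object that holds its "op" and its "data". play_rows: Moves the arm, as the interface text tells. Its arguments: {"type":"object","properties":{"targets":{"type":"array"}},"required":["targets"]}

```bash
mkdir -p pics
cat > h.py <<'E'
import numpy as np, cv2
from scipy.spatial.transform import Rotation as R
from plant import robot
def shot(n,f):
    o=robot.get_obs(); im=robot.read_camera(n); cv2.imwrite('pics/'+f,im[:,:,::-1]); return o,im
def cam(n,o=None):
    c=robot.calibration(n); K=np.array([[c['fx'],0,c['cx']],[0,c['fy'],c['cy']],[0,0,1]])
    if n=='wrist':
        q=o['orientation']; T=np.eye(4); T[:3,:3]=R.from_quat([q[1],q[2],q[3],q[0]]).as_matrix(); T[:3,3]=o['tcp_pos']
        V=np.linalg.inv(T@np.array(c['hand_eye']))
    else: V=np.array(c['view'])
    return K,V
def ray(K,V,uv,z):
    W=np.linalg.inv(V); d=W[:3,:3]@np.linalg.inv(K)@[uv[0],uv[1],1]; p=W[:3,3]
    return p+d*(z-p[2])/d[2]
def proj(K,V,P):
    c=V[:3,:3]@np.array(P)+V[:3,3]; u=K@c; return u[:2]/u[2]
E
python3 - <<'E'
from h import *
for n in ['scene','side']:
    o,im=shot(n,n+'0.png'); print(n,cam(n)[0].ravel()[[0,2,4,5]],np.linalg.inv(cam(n)[1]).round(3).tolist())
print(o); print(robot.calibration('wrist'))
E
```

```text
scene [361.17604551 317.01628416 361.17604551 199.75259085] [[0.536, 0.71, -0.457, 1.004], [0.844, -0.446, 0.297, -0.466], [0.007, -0.545, -0.838, 1.011], [0.0, 0.0, 0.0, 1.0]]
side [450.82382866 323.00657812 450.82382866 192.90077072] [[-0.998, -0.056, 0.028, 0.427], [-0.061, 0.776, -0.628, 0.639], [0.013, -0.629, -0.778, 1.001], [0.0, 0.0, 0.0, 1.0]]
{'time_s': 0.05, 'qpos': array([ 1.26711346,  0.46941443, -0.0486337 ,  1.53369164,  0.02407555,
        1.14100609, -0.08231799]), 'qd': array([-0.00108731, -0.00084946,  0.00170939, -0.00190563,  0.00015948,
       -0.0010259 , -0.00010998]), 'effort': array([ 1.60508139e-04, -5.09631121e+01, -8.16994999e-02, -2.37093151e+01,
       -6.16478710e-02,  3.44151550e-02,  3.85821636e-05]), 'tcp_pos': array([ 0.18302796, -0.64908398,  0.22151873]), 'orientation': array([-9.56104256e-04,  9.90573571e-01,  1.36978339e-01, -1.48428480e-04]), 'ft_force': array([-0.1250489 ,  0.52896578, -0.44892782]), 'wrist_torque': array([-0.00359983,  0.0200402 , -0.03738774]), 'finger_force': 0.0, 'width': 0.08726362684311206}
{'fx': 337.5299259231766, 'fy': 337.5299259231766, 'cx': 318.8067317601823, 'cy': 197.47979272195232, 'hand_eye': array([[ 1.23845398e-04, -9.54794403e-01, -2.97266939e-01,
         8.22065607e-02],
       [ 9.99999513e-01, -1.72882082e-04,  9.71894763e-04,
         9.98257521e-04],
       [-9.79351808e-04, -2.97266914e-01,  9.54793916e-01,
        -1.62122331e-01],
       [ 0.00000000e+00,  0.00000000e+00,  0.00000000e+00,
         1.00000000e+00]])}
```

View pics/scene0.png

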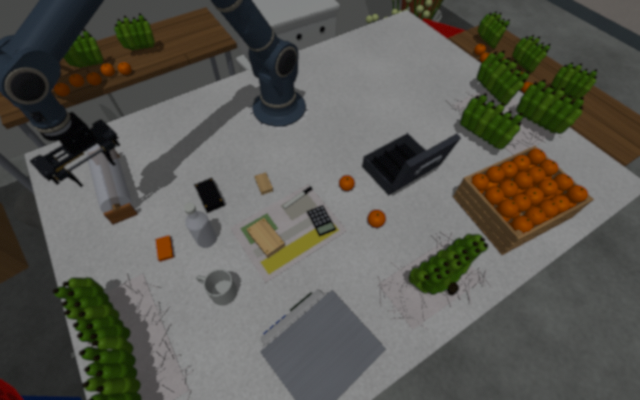

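View pics/side0.png

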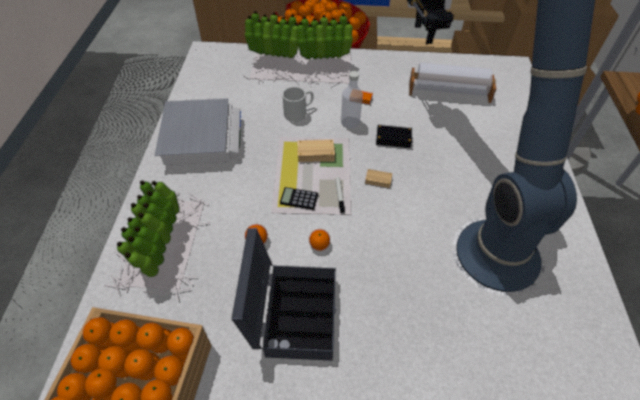

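Both views show the box: plywood on the newspaper at side (317,151) and scene (265,237). The small plywood piece at side (378,178) is a decoy. The cash box is at side (300,312), with its lid standing up on the +x side.

Run:
```python
from h import *
a=cv2.imread('pics/side0.png'); b=cv2.imread('pics/scene0.png')
for n,im,roi in [('side',a,(260,130,410,200)),('scene',b,(235,165,300,265))]:
    K,V=cam(n); hsv=cv2.cvtColor(im,cv2.COLOR_BGR2HSV)
    m=cv2.inRange(hsv,(8,50,90),(24,200,255)); mm=np.zeros_like(m); x0,y0,x1,y1=roi; mm[y0:y1,x0:x1]=m[y0:y1,x0:x1]
    for c in cv2.findContours(mm,0,2)[0]:
        if cv2.contourArea(c)<60: continue
        r=cv2.minAreaRect(c); print(n,cv2.contourArea(c),np.round(r[0],1),[ray(K,V,p,.032)[:2].round(3).tolist() for p in cv2.boxPoints(r)],ray(K,V,r[0],.032).round(3), ray(K,V,r[0],.017).round(3))
c1=cv2.resize(a[130:220,265:365],None,fx=4,fy=4,interpolation=2)
c2=cv2.resize(a[225:365,230:345],None,fx=3.4,fy=3.4,interpolation=2)[:476]
o=np.zeros((476,800,3),np.uint8); o[:360,:400]=c1; o[:476,405:405+c2.shape[1]]=c2[:, :395]
cv2.imwrite('pics/crop1.png',o)
```

```text
side 337.5 [378.4 178. ] [[0.347, -0.188], [0.34, -0.244], [0.268, -0.232], [0.277, -0.176]] [ 0.308 -0.209  0.032] [ 0.306 -0.223  0.017]
side 742.0 [315.2 150.4] [[0.56, -0.342], [0.446, -0.372], [0.433, -0.269], [0.541, -0.243]] [ 0.495 -0.305  0.032] [ 0.496 -0.32   0.017]
scene 704.0 [266.  237.2] [[0.444, -0.361], [0.436, -0.286], [0.558, -0.286], [0.564, -0.357]] [ 0.502 -0.323  0.032] [ 0.494 -0.321  0.017]
scene 226.5 [263.4 183.1] [[0.276, -0.25], [0.278, -0.207], [0.362, -0.221], [0.359, -0.263]] [ 0.319 -0.235  0.032] [ 0.309 -0.232  0.017]
```

View pics/crop1.png

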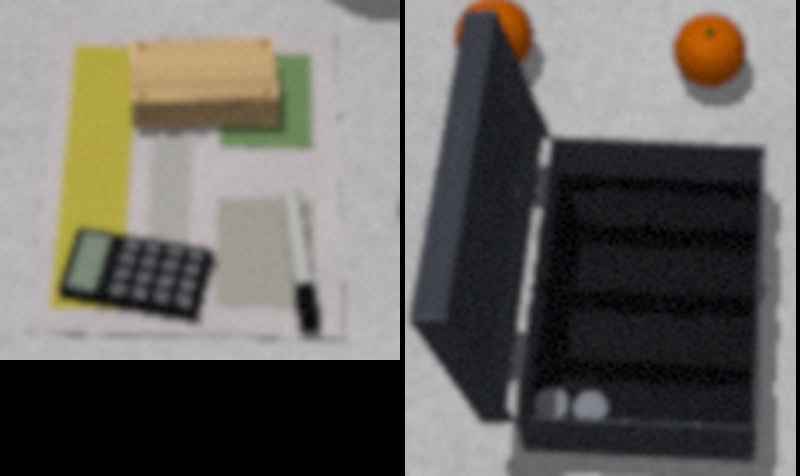

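Crop: the box top spans side px (299,142)-(335,153) with no slot visible from this side. The cash box rim corners are near side px (272.6,265.6), (335.3,268.5), (332.4,350) and (265,348), and coins sit in the +y compartment.

Run:
```python
from h import *
K,V=cam('side')
f=lambda n,ps,z:print(n,[ray(K,V,p,z)[:2].round(3).tolist() for p in ps])
top=[(265+x/4,130+y/4) for x,y in [(135,47),(136,40),(268,40),(280,92),(135,100)]]
f('boxtop',top,.032)
g=lambda x,y:(230+(x-405)/3.4,225+y/3.4)
f('rim',[g(550,138),g(763,148),g(753,425),g(525,417)],.058)
f('bottom',[g(753,457),g(525,447)],.0)
f('hinge line',[g(545,145),g(515,420)],.058)
f('paper',[(265+x/4,130+y/4) for x,y in [(57,38),(337,38),(345,335),(28,330)]],.002)
f('tang',[g(495,35),g(710,50)],.025)
# lid: free edge outer corners, solve plane: points
W=np.linalg.inv(V)
for p in [g(480,12),g(415,320),g(493,15),g(438,322)]:
    d=W[:3,:3]@np.linalg.inv(K)@[p[0],p[1],1]; print('lid',[(W[:3,3]+d*(z-W[2,3])/d[2]).round(3).tolist() for z in (.18,.2,.21,.22)])
f('bottle/mug',[(349,122),(294,117)],0.)
q=robot.get_obs()['orientation'];print(R.from_quat([q[1],q[2],q[3],q[0]]).as_matrix().round(3).tolist())
Ks,Vs=cam('scene')
for p in [(363,163),(389,193),(457,138),(410,135),(425,170)]: print('scene',[ray(Ks,Vs,p,z).round(3).tolist() for z in (.058,.2)])
```

```text
boxtop [[0.548, -0.338], [0.548, -0.346], [0.447, -0.353], [0.435, -0.299], [0.542, -0.283]]
rim [[0.567, 0.108], [0.418, 0.105], [0.415, 0.299], [0.556, 0.304]]
bottom [[0.413, 0.299], [0.561, 0.303]]
hinge line [[0.569, 0.113], [0.562, 0.306]]
paper [[0.613, -0.374], [0.393, -0.39], [0.381, -0.1], [0.598, -0.089]]
tang [[0.625, 0.004], [0.461, 0.006]]
lid [[0.606, 0.088, 0.18], [0.601, 0.101, 0.2], [0.599, 0.108, 0.21], [0.597, 0.114, 0.22]]
lid [[0.609, 0.297, 0.18], [0.604, 0.305, 0.2], [0.602, 0.309, 0.21], [0.6, 0.314, 0.22]]
lid [[0.597, 0.089, 0.18], [0.593, 0.103, 0.2], [0.591, 0.109, 0.21], [0.589, 0.116, 0.22]]
lid [[0.595, 0.297, 0.18], [0.591, 0.306, 0.2], [0.589, 0.31, 0.21], [0.587, 0.314, 0.22]]
bottle/mug [[0.396, -0.474], [0.578, -0.484]]
[[0.962, 0.271, -0.001], [0.271, -0.962, 0.002], [-0.0, -0.002, -1.0]]
scene [[0.442, 0.082, 0.058], [0.526, -0.0, 0.2]]
scene [[0.585, 0.079, 0.058], [0.648, -0.002, 0.2]]
scene [[0.528, 0.432, 0.058], [0.599, 0.298, 0.2]]
scene [[0.428, 0.3, 0.058], [0.514, 0.186, 0.2]]
scene [[0.576, 0.239, 0.058], [0.64, 0.134, 0.2]]
```

Request:
{"op": "play_rows", "data": {"targets": [0,0,0,0,0,-5,0,0,0,0,0,0,-9,0,0,0,8,38.9,-23.3,-9,0,0,0,8,38.9,-23.3,-9,0,0,0,8,38.9,-23.3,-9,0,0,0,8,38.9,-23.3,-9,0,0,0,8,38.9,-23.3,-9,0,0,0,8,38.9,-23.3,-9,0,0,0,8,38.9,-23.3,-9,0,0,0,8,38.9,-23.3,-9,0,0,0,8,38.9,-23.3,-9,0,0,0,8,38.9,-23.3,-9,0]}}

```text
time_s: 1.3
tcp_pos: [0.4995, -0.3118, 0.3122]
orientation: [-0.002, 0.997, 0.074, 0.001]
ft_force: [-0.5, 0.4, -0.8]
width: 0.0866
finger_force: 0.0
```

Run:
```python
from h import *
o=robot.get_obs();print(o['qpos'].round(4).tolist(),o['tcp_pos'],o['orientation'].round(4))
```

```text
[0.6763, 0.2757, -0.2374, 1.6145, 0.0621, 1.2592, -0.994] [ 0.49950215 -0.31181418  0.31222905] [-0.0021  0.9973  0.074   0.0013]
```

Request:
{"op": "play_rows", "data": {"targets": [0,0,0,0,0,5,0,0,0,0,0,0,10,0,0,0,0,-0.5,0.6,14,0,0,0,0,-0.5,0.6,14,0,0,0,0,-0.5,0.6,14,0]}}

```text
time_s: 1.8
tcp_pos: [0.4903, -0.3269, 0.1729]
orientation: [-0.0, 0.998, 0.067, -0.0]
ft_force: [0.9, 0.7, 0.3]
width: 0.0866
finger_force: 0.0
```

Run:
```python
from h import *
o,im=shot('wrist','w1.png')
print(o['qpos'].round(4).tolist(),o['tcp_pos'],o['orientation'].round(4))
K,V=cam('wrist',o)
hsv=cv2.cvtColor(im[:,:,::-1].copy(),cv2.COLOR_BGR2HSV)
m=cv2.inRange(hsv,(8,50,100),(22,200,255))
for c in cv2.findContours(m,0,2)[0]:
    if cv2.contourArea(c)<800: continue
    r=cv2.minAreaRect(c); print(cv2.contourArea(c),r)
    P=np.array([ray(K,V,p,.032)[:2] for p in cv2.boxPoints(r)]);print(P.round(4).tolist(),P.mean(0))
```

```text
[0.6862, 0.3883, -0.2201, 1.7884, 0.0997, 0.9761, -1.0104] [ 0.49026728 -0.32688669  0.17291124] [-2.000e-04  9.977e-01  6.710e-02 -1.000e-04]
1032.0 ((212.92694091796875, 333.06304931640625), (33.187843322753906, 46.088279724121094), 15.52410888671875)
[[0.2855, -0.2143], [0.3442, -0.2259], [0.3377, -0.2596], [0.2782, -0.2496]] [ 0.31139833 -0.23736588]
7835.0 ((314.64959716796875, 174.0162353515625), (72.1274642944336, 116.81348419189453), 1.4320961236953735)
[[0.4389, -0.2943], [0.549, -0.286], [0.556, -0.3487], [0.4464, -0.3639]] [ 0.49755725 -0.32320964]
```

View pics/w1.png

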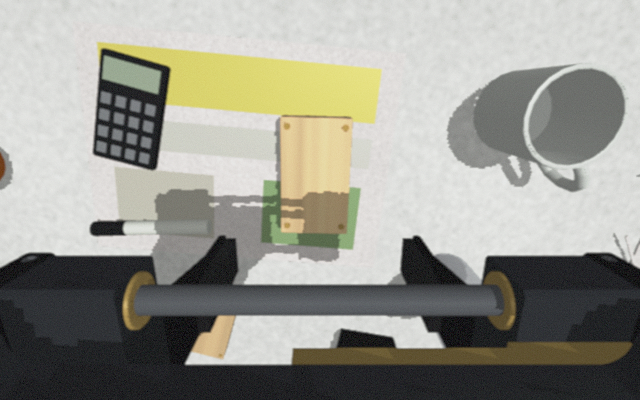

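The wrist view shows the box top at (280,116)-(352,234), nearly aligned with and centred between the fingers. The marker, calculator and mug are all clear of it.

Request:
{"op": "play_rows", "data": {"targets": [0,0,1,0.7,-0.3,5,0,0,0,1,0.7,-0.3,10,0,0,0,1,0.7,-0.3,13,0,0,0,1,0.7,-0.3,13,0,0,0,1,0.7,-0.3,13,0]}}

```text
time_s: 2.35
tcp_pos: [0.4989, -0.3235, 0.045]
orientation: [0.001, 0.998, 0.059, 0.002]
ft_force: [0.1, 0.2, 0.5]
width: 0.0867
finger_force: 0.0
```

Request:
{"op": "play_rows", "data": {"targets": [0,0,0,-0.1,-0.1,2,0,0,0,0,-0.1,-0.1,3.7,0,0,0,0,-0.1,-0.1,3.7,0,0,0,0,-0.1,-0.1,3.7,1,0,0,0,-0.1,-0.1,3.7,1,0,0,0,-0.1,-0.1,3.7,1,0,0,0,-0.1,-0.1,3.7,1,0,0,0,-0.1,-0.1,3.7,1,0,0,0,-0.1,-0.1,3.7,1,0,0,0,-0.1,-0.1,3.7,1]}}

```text
time_s: 3.35
tcp_pos: [0.4962, -0.3221, 0.0066]
orientation: [0.001, 0.998, 0.059, 0.001]
ft_force: [-0.9, 0.5, 6.7]
width: 0.0636
finger_force: 30.1
```

Request:
{"op": "play_rows", "data": {"targets": [0,0,0,0,0,-2,1,0,0,0,0,0,-6,1,0,0,0,0,0,-10,1,0,0,0,0,0,-14,1,0,0,0,0,0,-18,1,0,0,0,0,0,-22,1,0,0,0,0,0,-26,1,0,0,0,0,0,-26,1,0,0,0,0,0,-26,1]}}

```text
time_s: 4.25
tcp_pos: [0.4955, -0.3216, 0.2658]
orientation: [0.0, 0.998, 0.059, 0.0]
ft_force: [-0.4, -0.4, -2.9]
width: 0.064
finger_force: 30.0
```

```bash
cat > kin.py <<'E'
from h import *
from scipy.optimize import least_squares
D=[([1.26711346,0.46941443,-0.0486337,1.53369164,0.02407555,1.14100609,-0.08231799],[.18302796,-.64908398,.22151873],[-9.56e-4,.990573571,.136978339,-1.48e-4]),
([0.6763,0.2757,-0.2374,1.6145,0.0621,1.2592,-0.994],[.49950215,-.31181418,.31222905],[-0.0021,.9973,.074,.0013]),
([0.6862,0.3883,-0.2201,1.7884,0.0997,0.9761,-1.0104],[.49026728,-.32688669,.17291124],[-2e-4,.9977,.0671,-1e-4])]
def fk(p,q,s):
    a=np.array(s)*q
    T=R.from_euler('z',a[0]+p[5]); x=np.array([0,0,p[0]])
    T=T*R.from_euler('y',a[1]); T=T*R.from_euler('z',a[2])
    x=x+T.apply([p[6],0,p[1]]); T=T*R.from_euler('y',a[3])
    T=T*R.from_euler('z',a[4]); x=x+T.apply([p[7],0,p[2]])
    T=T*R.from_euler('y',a[5]); x=x+T.apply([p[8],0,p[3]])
    T=T*R.from_euler('z',a[6]+p[4]); return x,T
def res(p,s):
    r=[]
    for q,t,o in D:
        x,T=fk(p,np.array(q),s); Q=R.from_quat([o[1],o[2],o[3],o[0]])
        r+=list(x-t)+list(.5*(Q.inv()*T).as_rotvec())
    return np.array(r+list(.02*np.array(p[6:])))
E
python3 - <<'E'
import kin,itertools; from kin import *
o=robot.get_obs(); D.append((o['qpos'].tolist(),o['tcp_pos'].tolist(),o['orientation'].tolist())); print(repr(D[-1]),o['width'],o['finger_force'])
out=[]
for s in itertools.product([1,-1],repeat=4):
  S=[s[0],1,s[1],1,s[2],1,s[3]]
  for y in (0,1.57,3.1,-1.57):
   for w in (0,3.1):
    f=least_squares(res,[.3,.4,.4,.25,y,w,0,0,0],args=(S,)); out.append((f.cost,S,f.x.round(4).tolist()))
out.sort(key=lambda t:t[0])
for t in out[:8]: print(t)
E
```

```text
([0.6827248260080981, 0.30767188256798617, -0.22788313168651228, 1.6773550241035764, 0.07482076017734551, 1.16441737251709, -1.0174361020010394], [0.4954711760165105, -0.3215989980289602, 0.2658017617545496], [0.00026824847666592994, 0.9982676743138196, 0.058834779848066295, 0.00021712453103183362]) 0.06402094417600382 30.047587362005288
(np.float64(5.199113206265949e-06), [-1, 1, -1, 1, -1, 1, -1], [-0.001, 0.5789, 0.4722, 0.094, 1.5057, -0.0651, -0.0093, 0.0077, 0.0035])
(np.float64(5.199113206266065e-06), [-1, 1, -1, 1, -1, 1, -1], [-0.001, 0.5789, 0.4722, 0.094, 1.5057, -0.0651, -0.0093, 0.0077, 0.0035])
(np.float64(5.19911320626627e-06), [-1, 1, -1, 1, -1, 1, -1], [-0.001, 0.5789, 0.4722, 0.094, 1.5057, -0.0651, -0.0093, 0.0077, 0.0035])
(np.float64(5.199113206266894e-06), [-1, 1, -1, 1, -1, 1, -1], [-0.001, 0.5789, 0.4722, 0.094, 1.5057, -0.0651, -0.0093, 0.0077, 0.0035])
(np.float64(0.0005104605818926144), [-1, 1, -1, 1, -1, 1, -1], [-0.213, -0.4984, 0.2597, -0.8178, 4.6329, 3.062, 0.3852, -0.3827, 1.1938])
(np.float64(0.0005104605818926221), [-1, 1, -1, 1, -1, 1, -1], [-0.213, -0.4984, 0.2597, -0.8178, -1.6503, 3.062, 0.3852, -0.3827, 1.1938])
(np.float64(0.0005104605818926727), [-1, 1, -1, 1, -1, 1, -1], [-0.213, -0.4984, 0.2597, -0.8178, 4.6329, 3.062, 0.3852, -0.3827, 1.1938])
(np.float64(0.0005104605818927186), [-1, 1, -1, 1, -1, 1, -1], [-0.213, -0.4984, 0.2597, -0.8178, -1.6503, 3.062, 0.3852, -0.3827, 1.1938])
```

Request:
{"op": "play_rows", "data": {"targets": [0,0,4,0.3,-4.4,-0.5,1,0,0,8,0.7,-8.8,-1,1,0,0,12,1,-13.2,-1.5,1,0,0,17,1.4,-17.6,-2,1,0,0,21,1.7,-22,-2,1,0,0,25,2.1,-26.4,-2,1,0,0,30,2.5,-30.8,-2,1,0,0,34,2.8,-35.2,-2,1,0,0,38,3.2,-39.6,-2,1,0,0,43,3.6,-44,-2,1,0,0,47,4,-48.4,-2,1,0,0,47,4.2,-52.4,-2,1]}}

```text
time_s: 5.45
tcp_pos: [0.4781, 0.1447, 0.2782]
orientation: [0.005, 0.945, -0.326, -0.006]
ft_force: [0.3, -1.8, -2.3]
width: 0.0637
finger_force: 30.1
```

Request:
{"op": "play_rows", "data": {"targets": [0,-5,0,0,0,0,1,0,-10,0,0,0,0,1,0,-15,0,0,0,0,1,0,-15,0,0,0,0,1,0,-15,0,0,0,0,1]}}

```text
time_s: 5.95
tcp_pos: [0.479, 0.1434, 0.2791]
orientation: [-0.038, 0.936, -0.325, -0.128]
ft_force: [0.4, 0.8, -2.3]
width: 0.0635
finger_force: 30.1
```

Run:
```python
from h import *
o=robot.get_obs(); q=o['orientation']; print((o['qpos'].tolist(),o['tcp_pos'].tolist(),q.tolist()),o['width'],o['finger_force'])
print(R.from_quat([q[1],q[2],q[3],q[0]]).as_matrix().round(3).tolist())
```

```text
([-0.17538362582465064, 0.23790611801721634, -0.08783788719269355, 1.7606829029870128, -0.1910805252440215, 1.3202963206356264, -2.437281986788331], [0.47903078075924976, 0.14336526006679098, 0.27908726997418715], [-0.03769874732684158, 0.936318794645608, -0.3248335787540055, -0.1279416482512564]) 0.06349368341141187 30.059123926330358
[[0.756, -0.618, -0.215], [-0.599, -0.786, 0.154], [-0.264, 0.013, -0.964]]
```

```bash
cat > kin2.py <<'E'
from kin import *
D+=[([0.6827248260080981,0.30767188256798617,-0.22788313168651228,1.6773550241035764,0.07482076017734551,1.16441737251709,-1.0174361020010394],[0.4954711760165105,-0.3215989980289602,0.2658017617545496],[0.00026824847666592994,0.9982676743138196,0.058834779848066295,0.00021712453103183362]),
([-0.17538362582465064,0.23790611801721634,-0.08783788719269355,1.7606829029870128,-0.1910805252440215,1.3202963206356264,-2.437281986788331],[0.47903078075924976,0.14336526006679098,0.27908726997418715],[-0.03769874732684158,0.936318794645608,-0.3248335787540055,-0.1279416482512564])]
S=np.array([-1,1,-1,1,-1,1,-1])
LO=np.array([-2.59,-.33,-1.39,.1,-1.04,.21,-2.66]);HI=np.array([2.59,1.99,1.29,2.45,4.18,1.99,2.66])
def fk2(p,q):
    a=S*q; T=R.from_euler('z',a[0]); x=np.array([0,0,p[0]])
    T=T*R.from_euler('y',a[1])*R.from_euler('z',a[2]); x=x+T.apply([p[4],p[5],p[1]])
    T=T*R.from_euler('y',a[3])*R.from_euler('z',a[4]); x=x+T.apply([p[6],p[7],p[2]])
    T=T*R.from_euler('y',a[5]); x=x+T.apply([p[8],p[9],p[3]])
    T=T*R.from_euler('z',a[6]+np.pi/2); return x,T
def res2(p):
    r=[]
    for q,t,o in D:
        x,T=fk2(p,np.array(q)); Q=R.from_quat([o[1],o[2],o[3],o[0]])
        r+=list(x-t)+list(.3*(Q.inv()*T).as_rotvec())
    return np.array(r+list(.02*np.array(p[4:])))
F=least_squares(res2,[.2,.57,.47,.3]+[0]*6); P=F.x
def tool(psi,tilt): # deg; tool x = heading, tilted up
    return R.from_euler('z',psi,degrees=True)*R.from_euler('y',-tilt,degrees=True)*R.from_euler('x',np.pi)
def ik(q0,x,T,w=.02):
    f=least_squares(lambda q:np.concatenate([(fk2(P,q)[0]-x)*5,(T.inv()*fk2(P,q)[1]).as_rotvec(),w*(q-q0)]),np.clip(q0,LO+.01,HI-.01),bounds=(LO,HI)); 
    return f.x,np.linalg.norm(fk2(P,f.x)[0]-x),np.degrees((T.inv()*fk2(P,f.x)[1]).magnitude())
E
python3 - <<'E'
from kin2 import *
print(F.cost,P.round(4), np.abs(res2(P)[:-6]).max())
q=np.array(D[-1][0])
W=[(-40,0,.30)]+[(y,0,.30) for y in range(-20,241,20)]+[(250,t,.30) for t in range(0,81,10)]+[(y,80,.30) for y in range(265,330,15)]+[(325,80,z) for z in (.25,.2,.155)]
for psi,t,z in W:
    q,e,a=ik(q,np.array([.46,.19,z]),tool(psi,t)); print(psi,t,z,q.round(2).tolist(),round(e,4),round(a,1))
E
```

```text
3.2899090550862266e-06 [ 0.2002  0.5784  0.4689  0.2887 -0.0054 -0.0349  0.0122 -0.0025  0.0046
 -0.0025] 0.0014550726647519219
-40 0 0.3 [-0.85, 0.15, 0.44, 1.82, -0.07, 1.19, -2.66] 0.0002 0.2
-20 0 0.3 [-0.82, 0.15, 0.4, 1.82, -0.06, 1.19, -2.32] 0.0 0.0
0 0 0.3 [-0.79, 0.14, 0.36, 1.82, -0.05, 1.19, -1.98] 0.0 0.0
20 0 0.3 [-0.76, 0.14, 0.33, 1.82, -0.05, 1.19, -1.64] 0.0 0.0
40 0 0.3 [-0.73, 0.14, 0.29, 1.82, -0.04, 1.19, -1.3] 0.0 0.0
60 0 0.3 [-0.7, 0.14, 0.26, 1.82, -0.04, 1.19, -0.95] 0.0 0.0
80 0 0.3 [-0.67, 0.14, 0.23, 1.82, -0.03, 1.19, -0.61] 0.0 0.0
100 0 0.3 [-0.64, 0.13, 0.19, 1.82, -0.03, 1.19, -0.27] 0.0 0.0
120 0 0.3 [-0.62, 0.13, 0.16, 1.82, -0.02, 1.19, 0.08] 0.0 0.0
140 0 0.3 [-0.59, 0.13, 0.13, 1.82, -0.02, 1.19, 0.42] 0.0 0.0
160 0 0.3 [-0.56, 0.13, 0.1, 1.82, -0.01, 1.19, 0.77] 0.0 0.0
180 0 0.3 [-0.53, 0.13, 0.07, 1.82, -0.01, 1.19, 1.11] 0.0 0.0
200 0 0.3 [-0.51, 0.13, 0.04, 1.82, -0.01, 1.19, 1.45] 0.0 0.0
220 0 0.3 [-0.48, 0.13, 0.01, 1.82, -0.0, 1.19, 1.8] 0.0 0.0
240 0 0.3 [-0.45, 0.13, -0.02, 1.82, 0.0, 1.19, 2.14] 0.0 0.0
250 0 0.3 [-0.44, 0.13, -0.04
[... 345 characters left out ...]
.0 0.0
250 60 0.3 [-0.72, 0.55, -0.0, 1.57, 0.46, 1.96, 2.02] 0.0 0.0
250 70 0.3 [-0.94, 0.65, 0.32, 1.56, 0.46, 1.99, 2.16] 0.0001 0.0
250 80 0.3 [-1.11, 0.79, 0.6, 1.57, 0.46, 1.99, 2.32] 0.0001 0.0
265 80 0.3 [-1.2, 0.72, 0.55, 1.68, 0.61, 1.85, 2.33] 0.0 0.0
280 80 0.3 [-1.28, 0.64, 0.51, 1.81, 0.76, 1.71, 2.3] 0.0 0.0
295 80 0.3 [-1.35, 0.56, 0.47, 1.96, 0.92, 1.57, 2.26] 0.0 0.0
310 80 0.3 [-1.41, 0.47, 0.44, 2.12, 1.1, 1.45, 2.2] 0.0 0.0
325 80 0.3 [-1.45, 0.37, 0.41, 2.28, 1.32, 1.35, 2.12] 0.0 0.0
325 80 0.25 [-1.43, 0.48, 0.39, 2.32, 1.33, 1.29, 1.98] 0.0 0.0
325 80 0.2 [-1.4, 0.6, 0.36, 2.33, 1.34, 1.24, 1.85] 0.0 0.0
325 80 0.155 [-1.38, 0.7, 0.34, 2.34, 1.35, 1.21, 1.74] 0.0 0.0
```

Request:
{"op": "play_rows", "data": {"targets": [0,7,0,-2.4,-1.2,-0.4,1,0,14,0,-4.8,-2.4,-0.8,1,0,15,0,-4.8,-2.4,-0.8,1,0,15,0,-4.8,-2.4,-0.8,1]}}

```text
time_s: 6.35
tcp_pos: [0.459, 0.19, 0.3001]
orientation: [0.003, 0.945, -0.326, -0.006]
ft_force: [0.7, -0.3, -2.4]
width: 0.0636
finger_force: 30.0
```

Request:
{"op": "play_rows", "data": {"targets": [0,0,-8,0,0,0,1,0,0,-16,0,0,0,1,0,0,-24,0,0,0,1,0,0,-32,0,0,0,1,0,0,-40,0,0,0,1,0,0,-48,0,0,0,1,0,0,-56,0,0,0,1,0,0,-64,0,0,0,1,0,0,-72,0,0,0,1,0,0,-80,0,0,0,1,0,0,-88,0,0,0,1,0,0,-96,0,0,0,1]}}

```text
time_s: 7.55
tcp_pos: [0.4593, 0.1895, 0.2999]
orientation: [-0.003, 0.873, 0.487, -0.007]
ft_force: [-0.0, -1.0, -2.8]
width: 0.064
finger_force: 30.0
```

Request:
{"op": "play_rows", "data": {"targets": [0,0,-8,0,0,0,1,0,0,-16,0,0,0,1,0,0,-24,0,0,0,1,0,0,-32,0,0,0,1,0,0,-40,0,0,0,1,0,0,-48,0,0,0,1,0,0,-56,0,0,0,1,0,0,-64,0,0,0,1,0,0,-72,0,0,0,1,0,0,-80,0,0,0,1,0,0,-88,0,0,0,1,0,0,-96,0,0,0,1]}}

```text
time_s: 8.75
tcp_pos: [0.4592, 0.1895, 0.3]
orientation: [-0.007, 0.222, 0.975, -0.003]
ft_force: [0.1, 0.5, -1.6]
width: 0.0639
finger_force: 30.0
```

Request:
{"op": "play_rows", "data": {"targets": [0,0,-8,0,0,0,1,0,0,-16,0,0,0,1,0,0,-24,0,0,0,1,0,0,-32,0,0,0,1,0,0,-40,0,0,0,1,0,0,-48,0,0,0,1,0,0,-56,0,0,0,1,0,0,-64,0,0,0,1,0,0,-72,0,0,0,1,0,0,-72,0,0,0,1,0,0,-72,0,0,0,1]}}

```text
time_s: 9.85
tcp_pos: [0.4598, 0.1893, 0.3001]
orientation: [-0.007, -0.389, 0.921, 0.002]
ft_force: [0.4, -0.8, -2.1]
width: 0.0638
finger_force: 30.0
```

```bash
cat > st.py <<'E'
from h import *
o=robot.get_obs(); q=o['orientation']; M=R.from_quat([q[1],q[2],q[3],q[0]]).as_matrix()
print(o['time_s'],o['qpos'].round(2).tolist(),o['tcp_pos'].round(4).tolist(),'w',round(o['width'],4)); print('R',M.round(3).tolist(),'head',np.degrees(np.arctan2(M[1,0],M[0,0])).round(1),'zhead',np.degrees(np.arctan2(M[1,2],M[0,2])).round(1),'tilt',np.degrees(np.arcsin(M[2,0])).round(1),'ypitch',np.degrees(np.arcsin(M[2,1])).round(1))
E
python3 st.py
```

```text
9.85 [-0.49, 0.12, 0.02, 1.83, -0.01, 1.21, 1.9] [0.4598, 0.1893, 0.3001] w 0.0638
R [[-0.698, -0.716, -0.015], [-0.716, 0.698, -0.002], [0.012, 0.009, -1.0]] head -134.2 zhead -171.6 tilt 0.7 ypitch 0.5
```

Request:
{"op": "play_rows", "data": {"targets": [0,0,-8,0,0,0,1,0,0,-16,0,0,0,1,0,0,-22,0,0,0,1,0,0,-22,0,0,0,1]}}

```text
time_s: 10.25
tcp_pos: [0.4602, 0.1892, 0.3002]
orientation: [-0.007, -0.557, 0.83, 0.003]
ft_force: [0.4, -0.4, -2.1]
width: 0.064
finger_force: 30.0
```

Request:
{"op": "play_rows", "data": {"targets": [0,6,0,0,0,0,1,0,12,0,0,0,0,1,0,18,0,0,0,0,1,0,24,0,0,0,0,1,0,30,0,0,0,0,1,0,36,0,0,0,0,1,0,42,0,0,0,0,1,0,48,0,0,0,0,1,0,54,0,0,0,0,1,0,54,0,0,0,0,1]}}

```text
time_s: 11.25
tcp_pos: [0.46, 0.1911, 0.2969]
orientation: [-0.384, -0.499, 0.735, -0.251]
ft_force: [0.4, -0.1, -1.5]
width: 0.0634
finger_force: 30.1
```

```bash
python3 st.py
python3 - <<'E'
from h import *
o=robot.get_obs(); q=o['orientation']; M=R.from_quat([q[1],q[2],q[3],q[0]])
for d in (20,40,60): print(d,np.degrees((M.inv()*R.from_euler('z',d,degrees=True)*M).as_rotvec()).round(1))
E
```

```text
11.25 [-0.72, 0.56, 0.01, 1.52, 0.4, 1.93, 2.02] [0.46, 0.1911, 0.2969] w 0.0634
R [[-0.206, -0.927, -0.314], [-0.541, 0.375, -0.753], [0.815, 0.014, -0.579]] head -110.9 zhead -112.6 tilt 54.6 ypitch 0.8
20 [ 16.3   0.3 -11.6]
40 [ 32.6   0.6 -23.2]
60 [ 48.9   0.9 -34.7]
```

Request:
{"op": "play_rows", "data": {"targets": [6,0,-4.2,0,0,0,1,12,0,-8.5,0,0,0,1,18,0,-12.8,0,0,0,1,24,0,-17,0,0,0,1,30,0,-21.3,0,0,0,1,36,0,-25.6,0,0,0,1,42,0,-29.8,0,0,0,1,48,0,-34,0,0,0,1,54,0,-38.4,0,0,0,1,57,1,-40.5,0,0,0,1,57,1,-40.5,0,0,0,1]}}

```text
time_s: 12.35
tcp_pos: [0.4593, 0.1877, 0.3012]
orientation: [0.168, 0.83, -0.319, 0.426]
ft_force: [1.2, 0.3, -1.0]
width: 0.0636
finger_force: 30.1
```

```bash
python3 st.py
```

```text
12.35 [-0.81, 0.18, -0.23, 2.09, 1.0, 1.35, 2.45] [0.4593, 0.1877, 0.3012] w 0.0636
R [[0.433, -0.673, 0.6], [-0.386, -0.74, -0.551], [0.814, 0.007, -0.58]] head -41.7 zhead -42.6 tilt 54.5 ypitch 0.4
```

Request:
{"op": "play_rows", "data": {"targets": [0,4,0,-1.5,-0.4,1.3,1,0,8,0,-3,-0.8,2.6,1,0,12,0,-4.5,-1.2,3.9,1,0,16,0,-6,-1.6,5.2,1,0,20,0,-7.5,-2,6.5,1,0,24,0,-9,-2.4,7.8,1,0,25.5,0,-10.6,-2.9,9.1,1,0,25.5,0,-10.6,-2.9,9.1,1,0,25.5,0,-10.6,-2.9,9.1,1]}}

```text
time_s: 13.25
tcp_pos: [0.4889, 0.201, 0.1611]
orientation: [0.235, 0.715, -0.273, 0.599]
ft_force: [-0.1, -0.3, -2.0]
width: 0.0639
finger_force: 30.0
```

```bash
python3 st.py
```

```text
13.25 [-0.98, 0.7, -0.15, 2.16, 1.3, 1.56, 1.83] [0.4889, 0.201, 0.1611] w 0.0639
R [[0.134, -0.673, 0.727], [-0.109, -0.74, -0.664], [0.985, 0.009, -0.172]] head -39.2 zhead -42.4 tilt 80.1 ypitch 0.5
```

Request:
{"op": "play_rows", "data": {"targets": [0,0,8,0,0,0,1,0,0,16,0,0,0,1,0,0,25,0,0,0,1,0,0,25,0,0,0,1,0,0,17,0,0,0,1,0,0,9,0,0,0,1,0,0,0,0,0,0,1,0,0,-8,0,0,0,1,0,0,-16,0,0,0,1,0,0,-25,0,0,0,1,0,0,-25,0,0,0,1,0,0,-25,0,0,0,1]}}

```text
time_s: 14.45
tcp_pos: [0.4887, 0.2007, 0.1618]
orientation: [0.359, 0.757, -0.112, 0.534]
ft_force: [0.5, 0.5, -0.4]
width: 0.0639
finger_force: 30.0
```

Request:
{"op": "play_rows", "data": {"targets": [0,0,8,0,0,0,1,0,0,16,0,0,0,1,0,0,24,0,0,0,1,0,0,32,0,0,0,1,0,0,40,0,0,0,1,0,0,50,0,0,0,1,0,0,50,0,0,0,1,0,0,50,0,0,0,1,0,0,42,0,0,0,1,0,0,34,0,0,0,1,0,0,25,0,0,0,1,0,0,25,0,0,0,1]}}

```text
time_s: 15.65
tcp_pos: [0.4885, 0.2007, 0.1609]
orientation: [0.236, 0.716, -0.272, 0.598]
ft_force: [0.4, -0.4, -1.3]
width: 0.0638
finger_force: 30.0
```

```bash
python3 st.py
python3 - <<'E'
from h import *
_,a=shot('side','s2.png'); _,b=shot('scene','c2.png')
for n,im in(('side',a),('scene',b)):
    h=cv2.cvtColor(im[:,:,::-1].copy(),cv2.COLOR_BGR2HSV); m=cv2.inRange(h,(10,70,60),(35,255,255))
    x0,y0,x1,y1=(250,260,345,365) if n=='side' else (355,125,465,205)
    for c in cv2.findContours(m[y0:y1,x0:x1].copy(),0,2)[0]:
        if cv2.contourArea(c)>2: print(n,np.array(cv2.boundingRect(c))+[x0,y0,0,0],cv2.contourArea(c))
o=np.zeros((480,800,3),np.uint8)
o[:,:400]=cv2.resize(a[245:365,240:340],(400,480),interpolation=2)[:,:,::-1]
o[:400,400:]=cv2.resize(b[110:210,360:460],(400,400),interpolation=2)[:,:,::-1]
cv2.imwrite('pics/crop2.png',o)
E
```

```text
15.65 [-0.97, 0.7, -0.15, 2.16, 1.31, 1.56, 1.84] [0.4885, 0.2007, 0.1609] w 0.0638
R [[0.136, -0.672, 0.728], [-0.106, -0.741, -0.663], [0.985, 0.013, -0.172]] head -38.1 zhead -42.3 tilt 80.1 ypitch 0.7
side [300 318   6   7] 10.0
side [292 304   5   6] 10.0
side [325 291  20  22] 94.0
side [338 284   6   6] 6.0
side [283 260  41  49] 1227.5
scene [454 178  11  27] 153.0
scene [403 159   4   4] 6.5
scene [393 125  28  23] 433.5
```

View pics/crop2.png

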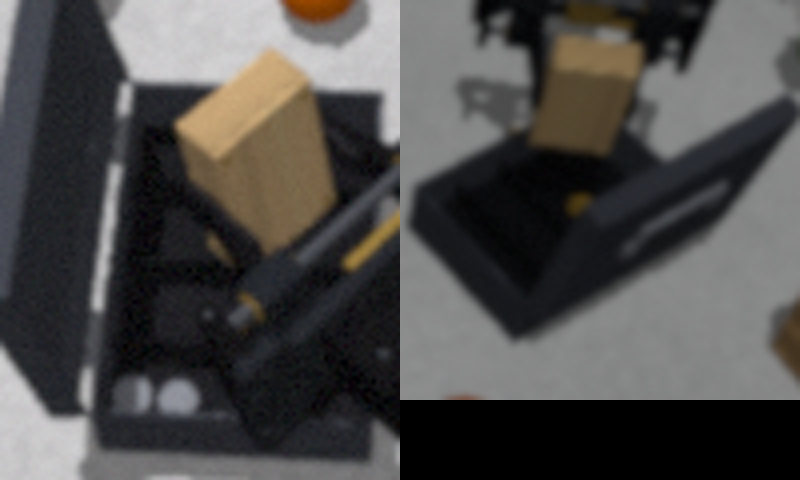

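One token is visible in the tray, at side (294,307) and scene (405,161). The second isn't seen yet, so I'll rock more.

Request:
{"op": "play_rows", "data": {"targets": [0,0,8,0,0,0,1,0,0,16,0,0,0,1,0,0,26,0,0,0,1,0,0,26,0,0,0,1,0,0,18,0,0,0,1,0,0,9,0,0,0,1,0,0,0,0,0,0,1,0,0,-8,0,0,0,1,0,0,-16,0,0,0,1,0,0,-26,0,0,0,1,0,0,-26,0,0,0,1,0,0,-26,0,0,0,1]}}

```text
time_s: 16.95
tcp_pos: [0.4885, 0.2007, 0.1608]
orientation: [0.364, 0.758, -0.105, 0.531]
ft_force: [0.2, 0.2, -1.0]
width: 0.0642
finger_force: 30.0
```

Request:
{"op": "play_rows", "data": {"targets": [0,0,8,0,0,0,1,0,0,16,0,0,0,1,0,0,24,0,0,0,1,0,0,32,0,0,0,1,0,0,40,0,0,0,1,0,0,50,0,0,0,1,0,0,50,0,0,0,1,0,0,42,0,0,0,1,0,0,34,0,0,0,1,0,0,26,0,0,0,1,0,0,26,0,0,0,1]}}

```text
time_s: 18.05
tcp_pos: [0.4885, 0.2007, 0.1608]
orientation: [0.236, 0.716, -0.272, 0.599]
ft_force: [0.2, 0.2, -1.4]
width: 0.0637
finger_force: 30.0
```

```bash
cat > tok.py <<'E'
from h import *
for n in('side','scene'):
    im=robot.read_camera(n); K,V=cam(n)
    h=cv2.cvtColor(im[:,:,::-1].copy(),cv2.COLOR_BGR2HSV); m=cv2.inRange(h,(10,70,60),(35,255,255))
    x0,y0,x1,y1=(250,260,345,365) if n=='side' else (355,125,465,205)
    for c in cv2.findContours(m[y0:y1,x0:x1].copy(),0,2)[0]:
        b=np.array(cv2.boundingRect(c))+[x0,y0,0,0]
        if cv2.contourArea(c)>2: print(n,b,cv2.contourArea(c),ray(K,V,b[:2]+b[2:]/2,.012).round(3))
    cv2.imwrite('pics/t_%s_%.2f.png'%(n,robot.get_obs()['time_s']),im[:,:,::-1])
E
python3 tok.py
```

```text
side [300 318   6   7] 8.5 [0.485 0.222 0.012]
side [292 304   5   6] 10.0 [0.508 0.188 0.012]
side [325 291  20  22] 93.5 [0.414 0.169 0.012]
side [338 284   6   5] 4.0 [0.401 0.128 0.012]
side [283 260  41  49] 1228.0 [0.492 0.128 0.012]
scene [454 178  11  27] 153.0 [0.686 0.31  0.012]
scene [403 159   4   4] 6.5 [0.487 0.24  0.012]
scene [393 125  28  23] 434.5 [0.401 0.322 0.012]
```

Request:
{"op": "play_rows", "data": {"targets": [0,0,0,4,0,0,1,0,0,0,8,0,0,1,0,0,0,12,0,-2,1,0,0,0,14,0,-5,1,0,0,0,14,0,-5,1]}}

```text
time_s: 18.65
tcp_pos: [0.47, 0.2221, 0.3103]
orientation: [0.231, 0.716, -0.274, 0.6]
ft_force: [0.6, 0.8, -1.3]
width: 0.0638
finger_force: 30.0
```

```bash
python3 tok.py
python3 - <<'E'
from h import *
import glob,os
a=cv2.imread(max(glob.glob('pics/t_side*'),key=os.path.getmtime)); b=cv2.imread(max(glob.glob('pics/t_scene*'),key=os.path.getmtime))
for n in('side','scene'): print(n,[proj(*cam(n),p).round(1).tolist() for p in [(.508,.188,.012),(.487,.24,.012)]])
o=np.zeros((480,800,3),np.uint8)
o[:,:400]=cv2.resize(a[245:365,240:340],(400,480),interpolation=2)
o[:400,400:]=cv2.resize(b[110:210,360:460],(400,400),interpolation=2)
cv2.imwrite('pics/crop3.png',np.clip(o.astype(float)*1.6,0,255).astype(np.uint8))
E
```

```text
side [340 335   5   9] 25.0 [0.393 0.258 0.012]
side [295 321   9   9] 35.5 [0.492 0.232 0.012]
side [308 292   7   8] 14.5 [0.47  0.157 0.012]
side [339 279   6   7] 18.5 [0.399 0.117 0.012]
side [297 277  10  13] 38.5 [0.496 0.126 0.012]
side [294 260  40  22] 514.0 [0.469 0.09  0.012]
scene [454 178  11  27] 153.0 [0.686 0.31  0.012]
scene [403 159   4   4] 5.5 [0.487 0.24  0.012]
side [[294.4, 307.1], [301.4, 329.1]]
scene [[397.4, 171.1], [405.0, 160.9]]
```

View pics/crop3.png

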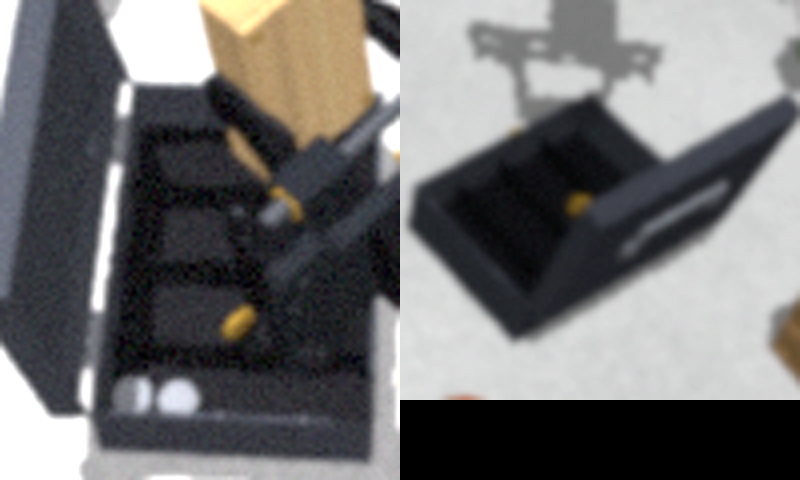

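One token is clearly in the tray, at side (299,325) and scene (405,161). A small orange speck at scene (389,143), near the rim, needs checking.

Run:
```python
from h import *
import glob,os
K,V=cam('scene')
for z in (0,.012,.03,.05,.06): 
    p=ray(K,V,(388.7,143),z); print(z,p.round(3),proj(*cam('side'),p).round(1))
b=cv2.imread(max(glob.glob('pics/t_scene*'),key=os.path.getmtime)); b0=cv2.imread('pics/scene0.png'); b1=cv2.imread('pics/c2.png')
for i in (b0,b1,b): print(i[139:148,384:394,::-1][::2,::2].tolist())
```

```text
0 [0.382 0.253 0.   ] [347.1 339.6]
0.012 [0.39  0.244 0.012] [344.2 333.7]
0.03 [0.401 0.231 0.03 ] [339.9 324.7]
0.05 [0.413 0.217 0.05 ] [335.  314.6]
0.06 [0.419 0.21  0.06 ] [332.5 309.5]
[[[131, 132, 132], [131, 132, 132], [132, 134, 133], [132, 133, 133], [122, 122, 123]], [[132, 132, 132], [132, 132, 132], [125, 126, 126], [103, 104, 105], [71, 72, 73]], [[124, 125, 125], [108, 108, 110], [78, 79, 81], [46, 46, 49], [27, 29, 31]], [[79, 81, 82], [47, 48, 50], [28, 28, 32], [23, 25, 28], [22, 24, 27]], [[28, 29, 33], [23, 24, 28], [23, 24, 27], [23, 24, 27], [21, 23, 26]]]
[[[78, 78, 78], [76, 77, 76], [86, 86, 86], [95, 95, 95], [81, 79, 76]], [[102, 102, 103], [80, 79, 78], [92, 89, 84], [94, 92, 89], [69, 65, 60]], [[118, 119, 119], [73, 72, 71], [50, 46, 40], [37, 36, 35], [53, 45, 36]], [[77, 79, 80], [40, 41, 43], [24, 25, 27], [22, 22, 25], [49, 42, 33]], [[29, 31, 34], [22, 24, 27], [20, 21, 24], [19, 20, 23], [25, 24, 24]]]
[[[133, 133, 134], [132, 132, 133], [124, 123, 124], [95, 95, 95], [73, 74, 75]], [[132, 133, 133], [130, 130, 129], [120, 117, 112], [96, 95, 92], [55, 56, 57]], [[124, 125, 125], [105, 103, 101], [69, 64, 56], [42, 42, 40], [26, 28, 31]], [[78, 80, 81], [45, 45, 47], [24, 25, 28], [24, 25, 28], [23, 24, 28]], [[29, 30, 34], [23, 25, 28], [23, 23, 27], [23, 24, 27], [22, 23, 28]]]
```

```bash
python3 - <<'E'
from h import *
import glob,os
a=cv2.imread(max(glob.glob('pics/t_side*'),key=os.path.getmtime)); b=cv2.imread(max(glob.glob('pics/t_scene*'),key=os.path.getmtime))
o=np.zeros((480,800,3),np.uint8)
o[:,:400]=cv2.resize(a[290:386,310:390],(400,480),interpolation=2)
o[:400,400:]=cv2.resize(b[118:168,365:415],(400,400),interpolation=2)
cv2.imwrite('pics/crop4.png',np.clip(o.astype(float)*1.3,0,255).astype(np.uint8))
E
python3 st.py
```

```text
18.75 [-1.0, 0.42, -0.17, 2.11, 1.24, 1.67, 2.14] [0.4707, 0.219, 0.3075] w 0.0637
R [[0.134, -0.672, 0.729], [-0.109, -0.741, -0.663], [0.985, 0.009, -0.173]] head -39.2 zhead -42.3 tilt 80.0 ypitch 0.5
```

View pics/crop4.png

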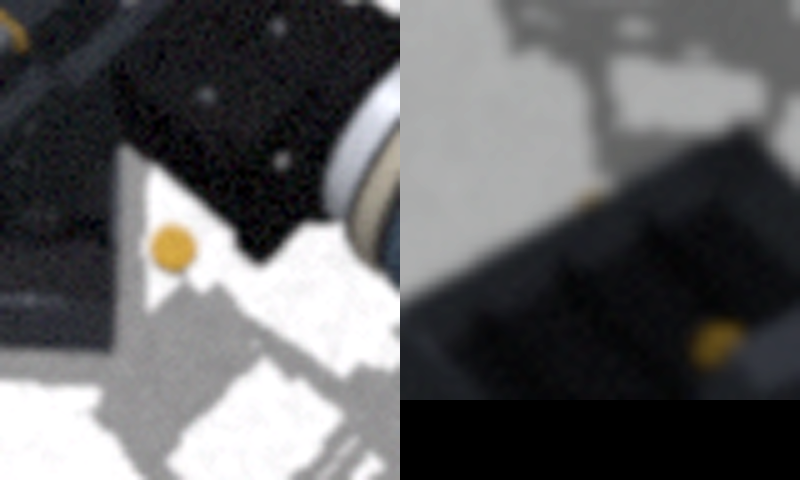

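A token lies flat on the stall at side (345,340), just outside the -x wall of the cash box, and the other is in the tray. The honesty box is therefore empty, so I'll return it first and then pick up the stray token.

Request:
{"op": "play_rows", "data": {"targets": [0,-6,0,0,0,0,1,0,-12,0,0,0,0,1,0,-18,0,0,0,0,1,0,-25,0,0,0,0,1,0,-25,0,0,0,0,1]}}

```text
time_s: 19.25
tcp_pos: [0.4726, 0.2162, 0.3091]
orientation: [0.171, 0.826, -0.321, 0.43]
ft_force: [1.3, -0.2, -0.5]
width: 0.0636
finger_force: 30.0
```

Request:
{"op": "play_rows", "data": {"targets": [-6,0,4.2,0,0,0,1,-12,0,8.5,0,0,0,1,-18,0,12.8,0,0,0,1,-24,0,17,0,0,0,1,-30,0,21.3,0,0,0,1,-36,0,25.6,0,0,0,1,-42,0,29.8,0,0,0,1,-48,0,34,0,0,0,1,-54,0,38.4,0,0,0,1,-57,-1,40.5,0,0,0,1,-57,-1,40.5,0,0,0,1]}}

```text
time_s: 20.35
tcp_pos: [0.4718, 0.2169, 0.3054]
orientation: [-0.385, -0.494, 0.737, -0.256]
ft_force: [0.9, -0.7, -2.2]
width: 0.0637
finger_force: 30.0
```

Request:
{"op": "play_rows", "data": {"targets": [0,-6,0,0,0,0,1,0,-12,0,0,0,0,1,0,-18,0,0,0,0,1,0,-24,0,0,0,0,1,0,-30,0,0,0,0,1,0,-36,0,0,0,0,1,0,-42,0,0,0,0,1,0,-48,0,0,0,0,1,0,-55,0,0,0,0,1,0,-55,0,0,0,0,1]}}

```text
time_s: 21.35
tcp_pos: [0.4686, 0.2149, 0.3063]
orientation: [-0.001, -0.557, 0.831, 0.003]
ft_force: [0.2, -1.7, -1.9]
width: 0.0637
finger_force: 30.0
```

```bash
python3 st.py
```

```text
21.35 [-0.54, 0.14, 0.03, 1.79, -0.01, 1.21, 2.25] [0.4686, 0.2149, 0.3063] w 0.0637
R [[-0.38, -0.925, -0.005], [-0.925, 0.38, 0.004], [-0.001, 0.006, -1.0]] head -112.3 zhead 144.1 tilt -0.1 ypitch 0.3
```

Request:
{"op": "play_rows", "data": {"targets": [0,0,5,4,-1.9,0,1,0,0,10,8,-3.8,0,1,0,0,15,12,-5.6,0,1,0,0,20,16,-7.5,0,1,0,0,25,20,-9.4,0,1,0,0,30,24,-11.3,0,1,0,0,35,28,-13.2,0,1,0,0,40,32,-15,0,1,0,0,46,36,-16.9,0,1,0,0,52,40,-18.8,0,1,0,0,58,44,-20.7,0,1,0,0,61,47.6,-22.4,0,1]}}

```text
time_s: 22.55
tcp_pos: [0.4989, -0.3065, 0.3011]
orientation: [-0.004, -0.059, 0.998, 0.004]
ft_force: [0.7, 0.5, -1.8]
width: 0.0637
finger_force: 30.0
```

Request:
{"op": "play_rows", "data": {"targets": [0,0,0,0,0,4,1,0,0,0,0,0,8,1,0,0,0,0,0,12,1,0,0,0,0,0,16,1,0,0,0,0,0,20,1,0,0,0,0,0,24,1,0,0,0,0,0,26,1,0,0,0,0,0,26,1]}}

```text
time_s: 23.35
tcp_pos: [0.496, -0.3003, 0.038]
orientation: [-0.007, -0.062, 0.998, 0.007]
ft_force: [-0.9, 0.1, -1.1]
width: 0.0638
finger_force: 30.0
```

```bash
python3 st.py
```

```text
23.35 [0.17, 0.57, 0.41, 1.93, -0.34, 0.73, 2.48] [0.496, -0.3003, 0.038] w 0.0638
R [[-0.992, -0.123, -0.014], [-0.123, 0.992, 0.014], [0.012, 0.015, -1.0]] head -172.9 zhead 136.0 tilt 0.7 ypitch 0.9
```

Request:
{"op": "play_rows", "data": {"targets": [0,0,0,0,0,1.5,1,0,0,0,0,0,2.7,1,0,0,0,0,0,3.1,1,0,0,0,0,0,3.1,1,0,0,0,0,0,3.1,0,0,0,0,0,0,3.1,0,0,0,0,0,0,3.1,0,0,0,0,0,0,3.1,0]}}

```text
time_s: 24.15
tcp_pos: [0.4987, -0.3043, 0.0125]
orientation: [-0.0, -0.06, 0.998, 0.004]
ft_force: [-0.1, 0.4, 0.6]
width: 0.0843
finger_force: 0.0
```

Request:
{"op": "play_rows", "data": {"targets": [0,0,0,0,0,-3,0,0,0,0,0,0,-7,0,0,0,0,0,0,-12,0,0,0,0,0,0,-17,0,0,0,0,0,0,-22,0,0,0,0,0,0,-25,0,0,0,0,0,0,-25,0]}}

```text
time_s: 24.85
tcp_pos: [0.501, -0.308, 0.2676]
orientation: [0.004, -0.06, 0.998, 0.002]
ft_force: [0.1, 0.3, -0.6]
width: 0.0871
finger_force: 0.0
```

```bash
python3 st.py
python3 - <<'E'
from h import *
K,V=cam('side'); im=robot.read_camera('side'); cv2.imwrite('pics/s3.png',im[:,:,::-1])
h=cv2.cvtColor(im[:,:,::-1].copy(),cv2.COLOR_BGR2HSV); m=cv2.inRange(h,(10,110,60),(35,255,255))
for x0,y0,x1,y1 in ((240,255,375,365),(260,125,365,200)):
  for c in cv2.findContours(m[y0:y1,x0:x1].copy(),0,2)[0]:
    if cv2.contourArea(c)<8: continue
    M=cv2.moments(c); p=(M['m10']/M['m00']+x0,M['m01']/M['m00']+y0); print(np.round(p,1),M['m00'],ray(K,V,p,.004).round(4),ray(K,V,p,.032).round(3))
E
```

```text
24.85 [0.06, 0.31, 0.54, 1.72, -0.18, 1.16, 2.34] [0.501, -0.308, 0.2676] w 0.0871
R [[-0.993, -0.119, 0.008], [-0.119, 0.993, 0.004], [-0.008, 0.003, -1.0]] head -173.2 zhead 27.5 tilt -0.5 ypitch 0.2
[344.2 339.3] 39.5 [0.389 0.254 0.004] [0.39  0.265 0.032]
[299.4 324.6] 31.5 [0.4929 0.2265 0.004 ] [0.491 0.238 0.032]
[288.9 166.6] 664.0 [ 0.5704 -0.2594  0.004 ] [ 0.566 -0.234  0.032]
```

Request:
{"op": "play_rows", "data": {"targets": [0,0,1,0,4.8,0,0,0,0,1,0,9.6,0,0,0,0,2,0.2,14.4,0,0,0,0,2,0.5,19.2,0,0,0,0,3,1,24,0,0,0,0,3,1.4,28.8,0,0,0,0,4,1.8,33.6,0,0,0,0,5,2.2,38.4,0,0,0,0,6,2.6,43.2,0,0,0,0,7,3,48,0,0,0,0,7,3.4,52.8,0,0,0,0,7,3.4,57,0,0]}}

```text
time_s: 26.1
tcp_pos: [0.3949, 0.2576, 0.2653]
orientation: [-0.002, 0.0, 1.0, 0.003]
ft_force: [0.5, -0.2, 0.8]
width: 0.0871
finger_force: 0.0
```

Request:
{"op": "play_rows", "data": {"targets": [0,0,0,0,0,4,0,0,0,0,0,0,8,0,0,0,0,0,0,12,0,0,0,0,0,0,14,0,0,0,0,0,0,14,0,0,0,0,0,0,14,0]}}

```text
time_s: 26.7
tcp_pos: [0.3964, 0.2565, 0.1263]
orientation: [-0.002, 0.001, 1.0, 0.004]
ft_force: [0.1, 0.6, 0.6]
width: 0.0871
finger_force: 0.0
```

```bash
python3 st.py
cat > wt.py <<'E'
from h import *
o,im=shot('wrist','w%.2f.png'%robot.get_obs()['time_s']); K,V=cam('wrist',o)
h=cv2.cvtColor(im[:,:,::-1].copy(),cv2.COLOR_BGR2HSV); m=cv2.inRange(h,(14,120,90),(35,255,255))
for c in cv2.findContours(m,0,2)[0]:
    if cv2.contourArea(c)<60: continue
    M=cv2.moments(c); p=(M['m10']/M['m00'],M['m01']/M['m00']); P=ray(K,V,p,.004)
    q=o['orientation']; T=R.from_quat([q[1],q[2],q[3],q[0]])
    print(np.round(p,1),M['m00'],P.round(4),'tool cm',(100*T.inv().apply(P-o['tcp_pos'])).round(2))
E
python3 wt.py
```

```text
26.7 [-0.72, 0.26, 0.07, 2.11, -0.04, 0.78, 0.94] [0.3964, 0.2565, 0.1263] w 0.0871
R [[-1.0, 0.003, -0.004], [0.002, 1.0, 0.007], [0.004, 0.007, -1.0]] head 179.9 zhead 116.9 tilt 0.2 ypitch 0.4
[471.1 354.4] 4946.5 [0.5737 0.4134 0.004 ] tool cm [-17.73  15.64  12.28]
[503.3 300.6] 576.5 [0.5095 0.4366 0.004 ] tool cm [-11.31  17.94  12.32]
[134.4 301. ] 554.5 [0.5076 0.0768 0.004 ] tool cm [-11.21 -18.03  12.07]
[312.5 182.5] 355.0 [0.3894 0.2508 0.004 ] tool cm [ 0.66 -0.66 12.23]
```

Request:
{"op": "play_rows", "data": {"targets": [0,0,0,0.6,-0.5,4,0,0,0,0,0.6,-0.5,8,0,0,0,0,0.6,-0.5,10.5,0,0,0,0,0.6,-0.5,10.5,0,0,0,0,0.6,-0.5,10.5,0,0,0,0,0.6,-0.5,10.5,0]}}

```text
time_s: 27.35
tcp_pos: [0.3921, 0.2538, 0.0237]
orientation: [0.001, 0.001, 1.0, 0.005]
ft_force: [-0.0, 1.2, -0.1]
width: 0.0866
finger_force: 0.0
```

```bash
python3 st.py; python3 wt.py
```

```text
27.35 [-0.7, 0.43, 0.05, 2.19, -0.06, 0.52, 0.97] [0.3921, 0.2538, 0.0237] w 0.0866
R [[-1.0, 0.003, 0.001], [0.003, 1.0, 0.011], [-0.001, 0.011, -1.0]] head 179.9 zhead 84.1 tilt -0.1 ypitch 0.6
[470.1 354.3] 5037.5 [0.4769 0.3533 0.004 ] tool cm [-8.45  9.95  2.09]
[502.8 301. ] 569.0 [0.4359 0.3685 0.004 ] tool cm [-4.35 11.46  2.1 ]
[134.4 301. ] 545.5 [0.4338 0.1384 0.004 ] tool cm [ -4.2  -11.55   1.85]
[315.1 233. ] 828.5 [0.3888 0.2508 0.004 ] tool cm [ 0.33 -0.33  1.97]
```

Request:
{"op": "play_rows", "data": {"targets": [0,0,0,0.3,-0.2,1.2,0,0,0,0,0.3,-0.2,2.1,0,0,0,0,0.3,-0.2,2.15,0,0,0,0,0.3,-0.2,2.15,0,0,0,0,0.3,-0.2,2.15,1,0,0,0,0.3,-0.2,2.15,1,0,0,0,0.3,-0.2,2.15,1,0,0,0,0.3,-0.2,2.15,1,0,0,0,0.3,-0.2,2.15,1,0,0,0,0.3,-0.2,2.15,1,0,0,0,0.3,-0.2,2.15,1,0,0,0,0.3,-0.2,2.15,1]}}

```text
time_s: 28.6
tcp_pos: [0.3876, 0.25, 0.0005]
orientation: [-0.001, 0.002, 1.0, 0.004]
ft_force: [-1.0, -4.4, 5.5]
width: 0.0312
finger_force: 2.8
```

Request:
{"op": "play_rows", "data": {"targets": [0,0,0,0,0,-0.1,1,0,0,0,0,0,-0.1,1,0,0,0,0,0,-0.1,1,0,0,0,0,0,-0.1,1]}}

```text
time_s: 29.0
tcp_pos: [0.3877, 0.2515, 0.0014]
orientation: [-0.001, 0.001, 1.0, 0.005]
ft_force: [-0.2, 1.3, 1.9]
width: 0.0194
finger_force: 30.0
```

Request:
{"op": "play_rows", "data": {"targets": [0,0,0,0,0,-1,1,0,0,0,0,0,-3,1,0,0,0,0,0,-6,1,0,0,0,0,0,-9,1,0,0,0,0,0,-12,1,0,0,0,0,0,-12,1,0,0,0,0,0,-12,1]}}

```text
time_s: 29.7
tcp_pos: [0.3878, 0.2501, 0.122]
orientation: [-0.001, 0.001, 1.0, 0.005]
ft_force: [0.3, -0.3, -0.0]
width: 0.0191
finger_force: 30.0
```

```bash
python3 st.py; python3 wt.py; python3 tok.py
```

```text
29.7 [-0.72, 0.25, 0.07, 2.14, -0.04, 0.75, 0.94] [0.3878, 0.2501, 0.122] w 0.0191
R [[-1.0, 0.002, -0.001], [0.002, 1.0, 0.009], [0.001, 0.009, -1.0]] head 179.9 zhead 96.5 tilt 0.1 ypitch 0.5
[335.9 354.5] 5348.0 [0.5609 0.267  0.004 ] tool cm [-17.32   1.62  11.8 ]
[264.6 301.8] 200.0 [0.4981 0.1977 0.004 ] tool cm [-11.06  -5.32  11.74]
[372.7 303.1] 170.0 [0.5004 0.3018 0.004 ] tool cm [-11.26   5.09  11.83]
[318.8 257.9] 1111.0 [0.4516 0.2499 0.004 ] tool cm [-6.4  -0.12 11.79]
side [295 321   9   9] 39.5 [0.492 0.232 0.012]
side [330 316   7   4] 10.0 [0.416 0.209 0.012]
side [332 288   7   4] 7.0 [0.414 0.138 0.012]
scene [454 178  11  27] 154.0 [0.686 0.31  0.012]
scene [403 159   4   4] 6.5 [0.487 0.24  0.012]
```

Request:
{"op": "play_rows", "data": {"targets": [0,0,0,-3,-2.3,0,1,0,0,0,-6,-4.7,0,1,0,0,0,-9.2,-7,0,1,0,0,0,-9.2,-7,2,1,0,0,0,-9.2,-7,5,1,0,0,0,-9.2,-7,7.7,1,0,0,0,-9.2,-7,7.7,1,0,0,0,-9.2,-7,7.7,1,0,0,0,-9.2,-7,7.7,1]}}

```text
time_s: 30.75
tcp_pos: [0.4802, 0.1807, 0.0444]
orientation: [-0.0, 0.001, 1.0, 0.004]
ft_force: [0.2, 0.1, 0.6]
width: 0.0193
finger_force: 30.0
```

Request:
{"op": "play_rows", "data": {"targets": [0,0,0,0,0,0,0.6,0,0,0,0,0,0,0.6,0,0,0,0,0,0,0.6,0,0,0,0,0,0,0.6,0,0,0,0,0,0,0.6,0,0,0,0,0,-4,0.6,0,0,0,0,0,-8,0.6,0,0,0,0,0,-12,0.6,0,0,0,0,0,-16,0.6,0,0,0,0,0,-20,0.6,0,0,0,0,0,-20,0.6]}}

```text
time_s: 31.85
tcp_pos: [0.4831, 0.1799, 0.2493]
orientation: [0.004, 0.001, 1.0, 0.007]
ft_force: [0.8, -0.3, 0.1]
width: 0.0349
finger_force: 0.0
```

```bash
python3 st.py; python3 wt.py; python3 tok.py
python3 - <<'E'
import glob,os
from h import *
w=cv2.imread(max(glob.glob('pics/w*.png'),key=os.path.getmtime)); s=cv2.imread(max(glob.glob('pics/t_side*'),key=os.path.getmtime))
o=np.zeros((480,800,3),np.uint8); o[:300,:400]=cv2.resize(w,(400,300))
o[:,400:]=cv2.resize(s[245:365,240:340],(400,480)); o[300:,:400]=cv2.resize(s[125:225,250:400],(400,180)); cv2.imwrite('pics/crop5.png',np.clip(o*1.3,0,255).astype(np.uint8))
E
```

```text
31.85 [-0.56, 0.17, 0.14, 1.89, -0.04, 1.07, 1.17] [0.4831, 0.1799, 0.2493] w 0.0349
R [[-1.0, 0.003, 0.008], [0.003, 1.0, 0.013], [-0.008, 0.013, -1.0]] head 179.8 zhead 58.1 tilt -0.5 ypitch 0.8
[369.9 354.5] 5350.5 [0.7776 0.2575 0.004 ] tool cm [-29.23   7.51  24.88]
[402.8 300. ] 278.5 [0.6833 0.2998 0.004 ] tool cm [-19.78  11.71  24.86]
[234.8 301.9] 247.5 [0.6837 0.0637 0.004 ] tool cm [-19.89 -11.89  24.54]
[ 88.1 230.8] 72.5 [ 0.5742 -0.1172  0.004 ] tool cm [ -8.99 -30.01  24.21]
[ 20.8 228.1] 1255.0 [ 0.5698 -0.2023  0.004 ] tool cm [ -8.57 -38.52  24.09]
[361.3 171.4] 61.0 [0.4972 0.2345 0.004 ] tool cm [-1.2   5.14 24.61]
[316.9 161. ] 254.0 [0.4839 0.1796 0.004 ] tool cm [ 0.12 -0.37 24.53]
[155.  152.7] 250.5 [ 0.4728 -0.0157  0.004 ] tool cm [  1.18 -19.89  24.26]
side [295 321   9   9] 38.5 [0.492 0.232 0.012]
side [301 300  11  11] 80.0 [0.48  0.182 0.012]
scene [454 178  11  27] 153.0 [0.686 0.31  0.012]
scene [388 165   6   5] 18.5 [0.484 0.179 0.012]
scene [403 159   4   4] 6.5 [0.487 0.24  0.012]
```

View pics/crop5.png

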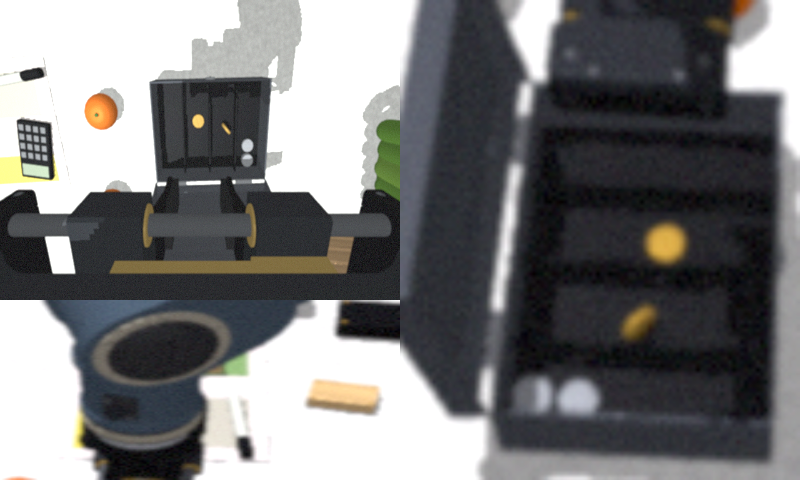

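Both tokens lie in the tray, at side (306,305) and (299,325), one flat and one leaning. Now I'll close the lid from behind.

Request:
{"op": "play_rows", "data": {"targets": [0,0,0,0,0,-4,1,0,0,0,-4.5,0.6,-4,1,0,0,0,-9,1.2,-4,1,0,0,0,-13.5,1.8,-4,1,0,0,0,-17.7,2.5,-4,1,0,0,0,-17.7,2.5,-4,1,0,0,0,-17.7,2.5,0,1,0,0,0,-17.7,2.5,4,1,0,0,0,-17.7,2.5,6,1,0,0,0,-17.7,2.5,6,1,0,0,0,-17.7,2.5,6,1]}}

```text
time_s: 33.1
tcp_pos: [0.6562, 0.2037, 0.1828]
orientation: [-0.002, 0.001, 1.0, 0.004]
ft_force: [0.1, -0.8, 0.9]
width: 0.0004
finger_force: 0.0
```

```bash
python3 st.py
python3 - <<'E'
from h import *
im=robot.read_camera('side'); K,V=cam('side')
cv2.imwrite('pics/s4.png',im[:,:,::-1])
for i,p in {'box':(.5,-.308,.032)}.items(): print(proj(K,V,p))
E
```

```text
33.1 [-0.47, 0.52, 0.17, 1.55, -0.1, 1.08, 1.29] [0.6562, 0.2037, 0.1828] w 0.0004
R [[-1.0, 0.002, -0.004], [0.002, 1.0, 0.008], [0.004, 0.008, -1.0]] head 179.9 zhead 116.4 tilt 0.2 ypitch 0.4
[313.6109329  149.63453816]
```

Request:
{"op": "play_rows", "data": {"targets": [0,0,0,2.4,0,-0.3,1,0,0,0,4.8,0,-0.5,1,0,0,0,6.4,0,-0.6,1,0,0,0,8,0,-0.7,1,0,0,0,9.6,0,-0.7,1,0,0,0,11.4,0,-0.5,1,0,0,0,13.1,0,-0.1,1,0,0,0,14.8,0,0.6,1,0,0,0,16.4,0,1.6,1,0,0,0,16.4,0,1.6,1]}}

```text
time_s: 34.15
tcp_pos: [0.4915, 0.2045, 0.1687]
orientation: [-0.001, 0.001, 1.0, 0.005]
ft_force: [-0.3, -0.2, -0.5]
width: 0.0007
finger_force: 0.0
```

```bash
python3 st.py
python3 - <<'E'
from h import *
im=robot.read_camera('side'); cv2.imwrite('pics/s5.png',im[:,:,::-1])
im2=robot.read_camera('scene')
o=np.zeros((480,800,3),np.uint8); o[:,:400]=cv2.resize(im[225:365,230:347,::-1],(400,480)); o[:,400:]=cv2.resize(im2[90:210,355:455,::-1],(400,480))
cv2.imwrite('pics/crop6.png',np.clip(o*1.3,0,255).astype(np.uint8))
E
```

```text
34.15 [-0.59, 0.29, 0.15, 1.94, -0.06, 0.91, 1.16] [0.4915, 0.2045, 0.1687] w 0.0007
R [[-1.0, 0.001, -0.002], [0.001, 1.0, 0.009], [0.002, 0.009, -1.0]] head 179.9 zhead 101.9 tilt 0.1 ypitch 0.5
```

View pics/crop6.png

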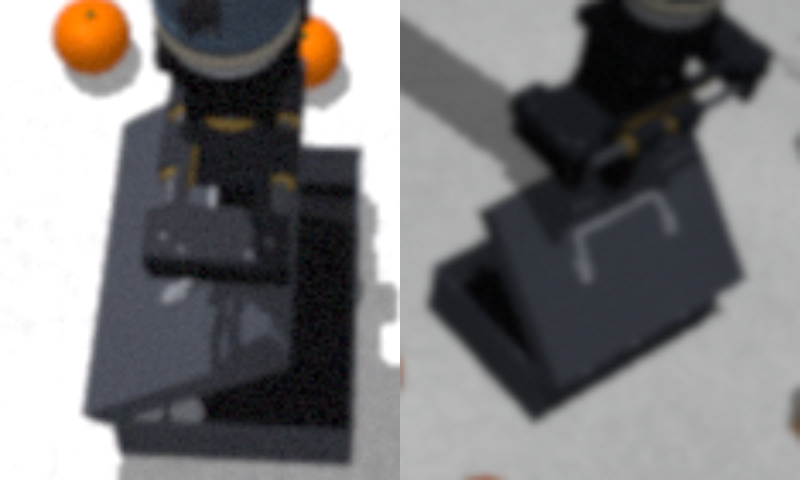

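The lid is at about 45°, with the fingers resting on its outer face. I'll keep pushing it down.

Request:
{"op": "play_rows", "data": {"targets": [0,0,0,1.3,0,1.1,1,0,0,0,2.6,0,2.5,1,0,0,0,3.8,0,4,1,0,0,0,4.9,0,5.6,1,0,0,0,5.5,0,7.2,1,0,0,0,5.8,0,8.5,1,0,0,0,5.8,0,9.1,1,0,0,0,5.8,0,9.3,1,0,0,0,5.8,0,9.3,1]}}

```text
time_s: 35.15
tcp_pos: [0.4352, 0.2055, 0.08]
orientation: [-0.002, 0.002, 1.0, 0.005]
ft_force: [-14.8, -6.0, 44.0]
width: 0.0008
finger_force: 22.4
```

Request:
{"op": "play_rows", "data": {"targets": [0,0,0,0,0,-3,1,0,0,0,0,0,-8,1,0,0,0,0,0,-13,1,0,0,0,4,0,-18,1,0,0,0,4,0,-23,1,0,0,0,4,0,-23,1]}}

```text
time_s: 35.75
tcp_pos: [0.3975, 0.2051, 0.3118]
orientation: [0.004, 0.001, 1.0, 0.008]
ft_force: [-0.3, -0.4, -0.7]
width: 0.0004
finger_force: 0.0
```

```bash
python3 st.py
python3 - <<'E'
from h import *
im=robot.read_camera('side')[:,:,::-1]; im2=robot.read_camera('scene')[:,:,::-1]
o=np.zeros((600,800,3),np.uint8); o[:300,:400]=cv2.resize(im[225:365,190:377],(400,300)); o[:300,400:]=cv2.resize(im[120:220,250:383],(400,300))
o[300:,:400]=cv2.resize(im2[90:210,340:500],(400,300));o[300:,400:]=cv2.resize(im2[180:280,210:343],(400,300))
cv2.imwrite('pics/crop7.png',o)
for n,i,r in (('side',im,(260,130,360,200)),('scene',im2,(235,200,300,265))):
    m=cv2.inRange(cv2.cvtColor(i.copy(),cv2.COLOR_BGR2HSV),(8,50,90),(24,200,255)); x0,y0,x1,y1=r
    for c in cv2.findContours(m[y0:y1,x0:x1].copy(),0,2)[0]:
        if cv2.contourArea(c)>60: q=cv2.minAreaRect(c); p=np.array(q[0])+[x0,y0]; print(n,cv2.contourArea(c),p,ray(*cam(n),p,.017).round(3))
E
```

```text
35.75 [-0.69, 0.0, 0.12, 1.93, -0.01, 1.19, 1.01] [0.3975, 0.2051, 0.3118] w 0.0004
R [[-1.0, 0.002, 0.008], [0.002, 1.0, 0.016], [-0.008, 0.016, -1.0]] head 179.9 zhead 62.4 tilt -0.5 ypitch 0.9
side 761.0 [308.5 154. ] [ 0.515 -0.303  0.017]
scene 696.0 [271.30000305 234.90000153] [ 0.496 -0.303  0.017]
```

View pics/crop7.png

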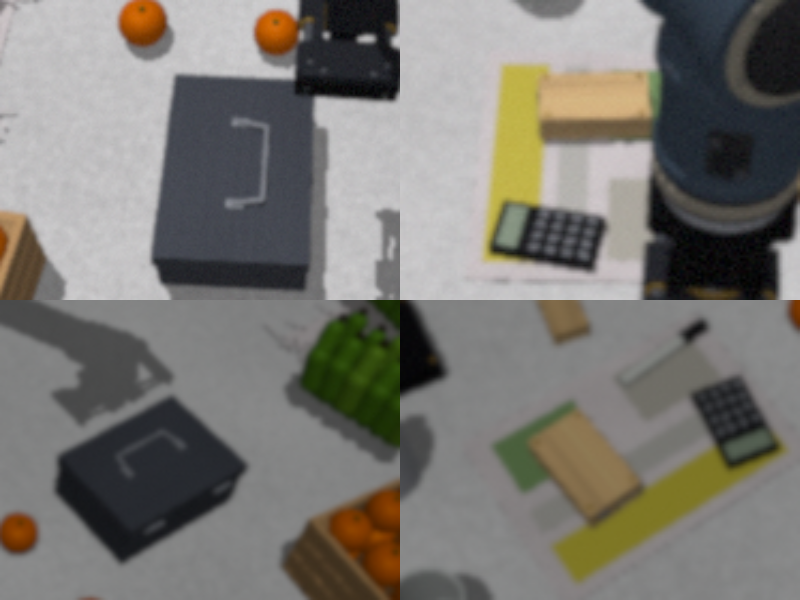

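The lid is shut, the honesty box lies flat on the newspaper at about (0.50, -0.30), nothing else has moved, and the arm is clear.

```bash
python3 -c "
from plant import robot
print(robot.job_done())"
```

```text
the job is handed in; nothing more can be done
None
```

I've handed the job in: both tokens are in the cash box's tray (one first landed on the stall and was put in with the gripper while the lid was open), the lid is fully shut, and the honesty box lies flat on the newspaper, at about 36 of the 72 s.

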